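# Lever open the valve service box in the shower

### The job

The scraper's handle is down in the narrow clear caddy, so draw it out by its blade, lay it flat on the bench and let go, then take it again by the handle. Slip the blade into the slot in the front of the white service box and gently lever its hinged cover up with the blade, keeping your fingers off the box, until the cover stands open upright or leans back. Then lay the scraper flat on the bench, outside the caddy, and leave the other things in place.

Things in the scene. Friction and masses are not known exactly. Their poses are not given: they have to be found in the camera images.
- scraper: Scraper, 70 g. Origin on its underside where the orange handle meets the blue blade; x points to the blade's tip, z up. Handle: x -110 to 0 mm, 24 mm wide, 18 mm thick (z 0 to 18). Blade: flat, stiff, x 0 to 80 mm, 42 mm wide (y), 4 mm thick (z 7 to 11). Starts lying flat, handle inside the caddy, all of the blade sticking out of the open end, blade centre plane 14 mm above the bench.
- scraper_grip (a point): Point in the middle of the scraper's handle, 45 mm behind the blade's root, 9 mm above the underside; same axes as the scraper.
- scraper_blade (a point): Point on the blade's middle, 45 mm ahead of its root, mid-thickness.
- scraper_tip (a point): Centre of the blade's tip edge, 80 mm ahead of its root, mid-thickness.
- caddy: Narrow clear plastic caddy fixed to the bench: 126 mm long (x), 42 mm wide, walls 4 mm thick and 45 mm high, floor 5 mm thick; closed at -x, open at +x and on top. Origin: centre of its underside. At the start the scraper's origin is about 68 mm along the caddy's x, pointing the same way. No room for fingers beside the handle inside it.
- box: White service box fixed to the bench, 160 mm deep (x), 150 mm wide (y), 78 mm high, walls 6 mm. Origin: centre of its underside; the front with the slot faces its own -x, the cover is hinged along its +x side. Front wall 55 mm high over the middle 90 mm, with 78 mm high corners either side. Hollow, free of obstacles from 45 mm above the bench up.
- slot (a point): Centre of the slot's mouth on the outer face of the box's front: the slot is 90 mm wide and 12 mm high, from 55 to 67 mm above the bench, between the front wall and the closed cover's underside. Axes as the box's: the blade goes in along +x, level. The cover's edge begins 9 mm inside the mouth.
- cover_edge (a point): Middle of the grey cover's front edge (the swinging edge), mid-thickness. The cover is a plate 141 mm from hinge to edge, 132 mm wide, 8 mm thick; the hinge axis lies along the box's y at x = 70 mm, 71 mm above the bench.
- cover (a joint): Opening angle of the cover in rad: 0 shut (level), 1.57 upright, 1.9 leaning back against its stop. The hinge is stiff: the cover stays where it is left; about 2 N at its edge lifts it.
- pump_bottle: Bystander: closed white pump bottle, 66 mm across, 198 mm tall; origin at the underside.
- shampoo: Bystander: green bottle with white cap, 60 mm across, 190 mm tall; origin at the underside.
- cream_jar: Bystander: amber jar, 70 mm across, 60 mm tall; origin at the underside.
- tumbler: Bystander: blue ceramic tumbler, 72 mm across, 95 mm tall; origin at the underside.
- squeegee: Bystander: clear acrylic squeegee lying flat, 220 mm wide head, about 245 mm long; origin at the underside.
- tub_scrubber: Bystander: long-handled tub scrubber lying flat, 500 mm long, white handle, blue head; origin at the underside.

How it is judged (in metres and radians):
On the way, in this order (a step that is already met when the one before it is completed fails the run):
1. the scraper lies flat on the bench outside the caddy, let go (height (world z) of scraper_grip below 0.013 m and height (world z) of scraper_tip below 0.018 m and horizontal distance between scraper_grip and caddy above 0.04 m and contact force between the fingers and scraper below 0.05 N and linear speed of scraper below 0.02 m/s), for 0.2 s.
2. held by the handle, the scraper's blade lifts the cover more than 0.12 rad (value of joint cover above 0.12 rad and contact force between scraper and box above 0.2 N and distance between the grasp point and scraper_grip below 0.06 m and contact force between the fingers and scraper above 2 N), for 0.1 s.
At the end, for the whole second after the job is handed in: The cover stands open more than 1.3 rad. The scraper lies flat on the bench, let go and at rest, off the box (handle middle below 13 mm, blade tip below 18 mm, handle middle over 40 mm from the caddy's centre). Other things stay within 30 mm (all of step 1 and value of joint cover above 1.3 rad and contact force between scraper and box below 0.05 N); the robot touches nothing.
It fails at once if the fingers or arm push on the box or its cover with more than 1 N (contact force between any of the fingers, the arm and box above 1 N).
It fails at once if the scraper presses on the box with more than 25 N (contact force between scraper and box above 25 N).
It fails at once if another thing on the bench is moved more than 30 mm (distance of any of pump_bottle, shampoo, cream_jar, tumbler, squeegee, tub_scrubber from where it was at the start of the episode above 0.03 m).
It also fails if it takes over 61 s, if anything falls off the work surface, if the arm or the gripper's body presses on something with over 40 N, if the wrist force passes 120 N, or if a joint passes its speed limit or range.

### The arm

A 6-joint arm with a two-finger parallel gripper is mounted at the origin on the work surface. World frame = base frame: x ahead of the robot, y to its left, z up, the work surface at z = 0. Lengths are in m, angles in degrees, forces in N, time in s.
With the tool pointing down it reaches from about 0.35 to 0.875 m from the base axis. Payload 4.2 kg.
Tool frame: the origin (TCP) lies midway between the tips of the shut fingers; the grasp point (between the pads) lies 19 mm behind it; z points along the fingers, y is the line along which they close (so a half turn about z gives the same grasp; the last joint's range is limited). The gripper opens to 87 mm and grips with 3 to 60 N. Pads are 19 mm wide; open, the fingers measure 117 mm over their backs; the gripper's body (75 mm by 190 mm) begins 51 mm behind the grasp point.
Start: joints at [86.608, 22.042, 0.453, 0, -68.411, -14.817], TCP at [0.195, 0.594, 0.223] pointing down, gripper open.
Joint ranges: [-179.83, 179.83], [-69.29, 118.12], [-61.27, 80.66], [-181.25, 117.63], [-171.15, -9.14], [-177.46, 177.46]. Speed limits (degrees/s): [159.86, 159.86, 180, 180, 180, 180].

### API

Orientations are given as a 3x3 rotation matrix whose columns are the frame's x, y, z axes.
In Python, from station import * gives the robot as it stands.
- The arm moves only by the tool move_arm, never from a script. Its argument "targets" is text: rows parted by semicolons, each of 4 numbers parted by spaces: the shift along the world's x, y, z in units of 25 mm (1.0 is 25 mm), then the turn about the world's z in units of 5 degrees (1.0 is 5 degrees). In form: tx ty tz spin; .... A call has 1 to 10 rows; each row shifts and turns the commanded pose from where the row before left it; what a row does not reach is not made up. A row lasts 1/12 s, in which the tool goes at most 41.7 mm and 7.16 degrees, less where a joint would pass 70% of its speed; a pose out of reach is approached as far as the arm can. A call is refused whole if a number of a shift passes 1 or a number of a turn 1, either way. A call with a gripper value outside its range is refused whole. "gripper" is the finger opening in mm, from 0 to 87, set as the call begins (left out, the last holds). The fingers move at their own pace and stop on an object; the grip force is fixed at half the most. Time passes only in rows, so rows that do not move let the fingers close. It gives the time, the measured TCP pose, the force, the opening and the grip force at its end, in the units of the state.
- sense(): the state, without advancing time (a new reading comes with each control period).
- capture(name): name is "scene" or "top" or "wrist"; returns a dict with "image" (384x512x3 uint8, blue, green, red), "fx", "fy", "cx", "cy" (pixels), "D" ([k1, k2, p1, p2, k3] as OpenCV has them; the pictures are not rectified), "world_from_camera" (4x4, takes a point from camera to world coordinates); the wrist camera has in their place "hand_eye" (4x4, takes a point from camera to tool coordinates, whose origin is the TCP and whose axes are the flange's). Camera axes: x right, y up, looking along -z (the intrinsics and any distortion apply to the point x, -y, -z); pixel columns grow to the right and rows downward; lengths in m; the calibration is good to about 2 mm. A picture is of the moment at which its call begins: read the wrist's pose just before it. There is no depth.
- finish_job(): hands the job in; it is judged then, once.
The state is a dict: "time_s": time; "joints": joint angles; "joint_velocities": joint speeds; "effort": joint torques, N m; "tcp_pos": TCP position; "ee_rot": TCP orientation; "wrist_force": force on the tool from outside, world axes, zero at the start; "moment": the same for the moment, N m; "gripper_width": opening from 0.0 (shut) to 1.0 (fully open); "gripper_force": force on a finger pad.
Only numpy, scipy, OpenCV 4.12 (cv2) and the standard library are available. Lean on these libraries where they do the work, as an engineer would, in place of code of your own. Each camera call takes 0.05 s, during which the arm holds its last target. There are 200 camera calls.

## Working session

There is one attempt and no reset: what is moved stays moved. The work goes in short steps, Python scripts to look and compute and a tool call to move; the robot and the scene stay as the last step left them, time stands still between calls to the robot, and variables do not carry over. Pictures are saved under pics/ and viewed, at most 14 in all, crops included, and the job is handed in when it is done.

Besides the shell and the picture viewer there is one more tool, called after "Request:" as name(argument=value, ...) on one line, values as JSON. move_arm: Moves the arm, as the interface text tells. Its arguments: {"type":"object","properties":{"targets":{"type":"string"},"gripper":{"type":"number"}},"required":["targets"]}

```bash
ls; mkdir -p pics
python3 - <<'E'
from station import *
import cv2,pickle,numpy as np
s=sense(); print({k:np.round(v,3).tolist() for k,v in s.items()})
d={n:capture(n) for n in("scene","top")}
pickle.dump(d,open('c0.pkl','wb'))
for n in d:
    cv2.imwrite(f'pics/{n}0.png',d[n]['image']); print(n,d[n]['fx'],d[n]['cx'],d[n]['cy'],d[n]['D'],np.round(d[n]['world_from_camera'],3).tolist())
E
```

```text
pics
{'time_s': 0.0, 'joints': [86.608, 22.09, 0.379, -0.028, -68.41, -14.816], 'joint_velocities': [-0.074, 0.094, -0.013, 0.07, -0.005, 0.072], 'effort': [0.0, -39.067, 18.741, 4.22, 0.011, -0.0], 'tcp_pos': [0.195, 0.593, 0.221], 'ee_rot': [[0.95, -0.313, -0.001], [-0.313, -0.95, -0.002], [0.0, 0.002, -1.0]], 'wrist_force': [-1.014, -0.103, 0.497], 'moment': [0.001, 0.001, 0.049], 'gripper_force': 0.0, 'gripper_width': 0.996}
scene 377.13667892734213 252.80278302024294 188.92888043965365 [0.01706996 0.         0.         0.         0.        ] [[0.66, -0.638, 0.396, 1.097], [0.751, 0.566, -0.339, -0.466], [-0.008, 0.522, 0.853, 1.167], [0.0, 0.0, 0.0, 1.0]]
top 379.74071713783644 252.90558906258946 190.67182039330962 [-0.08720941  0.          0.          0.          0.        ] [[-0.07, 0.975, -0.209, 0.242], [-0.998, -0.068, 0.017, -0.013], [0.003, 0.209, 0.978, 1.677], [0.0, 0.0, 0.0, 1.0]]
```

View pics/scene0.png

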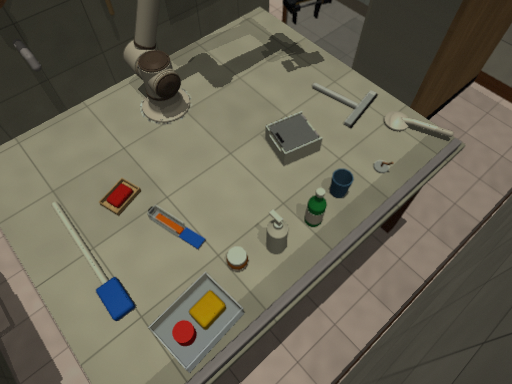

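View pics/top0.png

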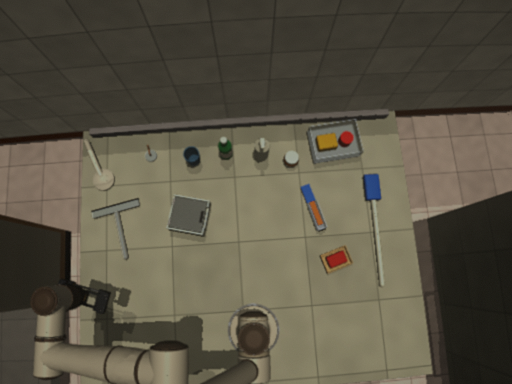

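The scene view shows the box at (293,138), the scraper and caddy at (177,227) and bystanders along the far edge. In the top view the box is at (190,215) and the scraper at (314,207), with its blade toward +x. I'll zoom in on both.

```bash
cat > h.py <<'E'
import numpy as np,cv2,pickle
def ray(c,uv):
    K=np.array([[c['fx'],0,c['cx']],[0,c['fy'],c['cy']],[0,0,1]])
    p=cv2.undistortPoints(np.array(uv,float).reshape(-1,1,2),K,np.array(c['D'],float)).reshape(-1,2)
    d=np.c_[p[:,0],-p[:,1],-np.ones(len(p))]
    T=np.array(c['world_from_camera']); return T[:3,3],d@T[:3,:3].T
def onz(c,uv,z):
    o,d=ray(c,uv); return o+d*((z-o[2])/d[:,2])[:,None]
def proj(c,P):
    T=np.linalg.inv(np.array(c['world_from_camera'])); q=np.atleast_2d(P)@T[:3,:3].T+T[:3,3]
    K=np.array([[c['fx'],0,c['cx']],[0,c['fy'],c['cy']],[0,0,1]])
    q=q*[1,-1,-1]; return cv2.projectPoints(q.reshape(-1,1,3),np.zeros(3),np.zeros(3),K,np.array(c['D'],float))[0].reshape(-1,2)
E
python3 - <<'E'
from h import *
d=pickle.load(open('c0.pkl','rb'))
def crop(n,u,v):
    return cv2.resize(d[n]['image'][v:v+56,u:u+76],None,fx=5.2,fy=5.2,interpolation=cv2.INTER_CUBIC)
a=np.hstack([crop('scene',256,106),crop('scene',138,199)]);b=np.hstack([crop('top',152,187),crop('top',276,179)])
cv2.imwrite('pics/z.png',np.vstack([a,b]))
for n in d:
    h=cv2.cvtColor(d[n]['image'],cv2.COLOR_BGR2HSV)
    for nm,lo,hi,z in(('blue',(100,150,60),(125,255,255),.016),('orange',(5,150,120),(16,255,255),.023)):
        m=cv2.inRange(h,lo,hi)
        for c in cv2.findContours(m,0,1)[0]:
            if cv2.contourArea(c)>25:
                r=cv2.minAreaRect(c); P=onz(d[n],cv2.boxPoints(r),z); print(n,nm,np.round(r[0],1),cv2.contourArea(c),P[:,:2].round(3).tolist())
E
```

```text
scene blue [114.5 298. ] 834.0 [[0.512, -0.612], [0.517, -0.542], [0.639, -0.546], [0.632, -0.613]]
scene blue [191.5 237.4] 237.5 [[0.539, -0.314], [0.523, -0.277], [0.601, -0.255], [0.616, -0.293]]
scene orange [169.2 222.6] 144.5 [[0.431, -0.334], [0.422, -0.314], [0.527, -0.286], [0.535, -0.306]]
top blue [307.6 193.1] 102.5 [[0.597, -0.258], [0.608, -0.291], [0.54, -0.313], [0.528, -0.279]]
top blue [371.8 186.5] 296.0 [[0.633, -0.55], [0.636, -0.614], [0.524, -0.611], [0.521, -0.547]]
top orange [315.8 212.7] 86.5 [[0.523, -0.288], [0.53, -0.308], [0.43, -0.336], [0.424, -0.316]]
```

View pics/z.png

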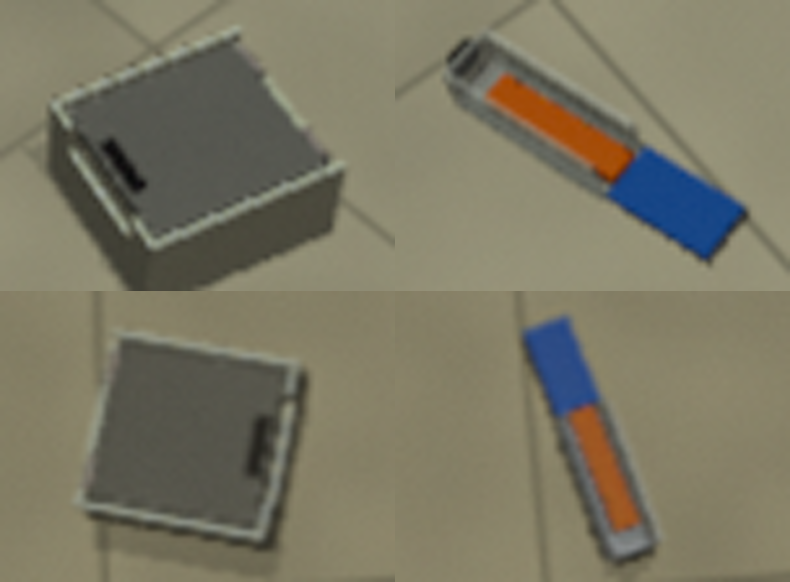

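Zoomed in, the box's front (low lip, handle mark) faces right in the top view, which is about world -y, with the hinge at +y. Its top-rim corners in the top view are (174.5,194.9), (210.1,200.7), (203,235.8) and (167,228.2). The scraper's yaw is about 15°. I'll triangulate the box.

Run:
```python
from h import *
d=pickle.load(open('c0.pkl','rb'))
T=[(174.5,194.9),(210.1,200.7),(203,235.8),(167,228.2)]
S=[(322,137.7),(285.2,153.5),(265.6,125.6),(301.6,111.8)]
for n,q in(('top',T),('scene',S)):
    P=onz(d[n],q,.078)[:,:2]; c=P.mean(0)
    f=(P[1]+P[2]-P[0]-P[3]); e=P[2]-P[1]; print(n,P.round(3).tolist(),c.round(4),'side lens',[np.linalg.norm(P[i]-P[i-1]).round(3) for i in range(4)],'x-yaw from front-back',np.degrees(np.arctan2(*(-f)[::-1])).round(1),'from front edge',np.degrees(np.arctan2(*(P[1]-P[2]+P[0]-P[3])[::-1])).round(1))
for n,z,uv in(('jar',.06,(291,158)),('pump',.1,(261,151)),('tray',.03,(311,160)),('tray2',.03,(358,157)),('tumbler',.09,(192,157)),('squee',.01,(125,257)),('squee2',.01,(138,202)),('red',.02,(320,250)),('caddyend',.045,(0,0))): print(n,onz(d['top'],[uv],z)[0,:2].round(3))
```

```text
top [[0.588, 0.297], [0.552, 0.145], [0.404, 0.182], [0.446, 0.333]] [0.4975 0.2394] side lens [np.float64(0.146), np.float64(0.156), np.float64(0.153), np.float64(0.157)] x-yaw from front-back 75.6 from front edge -14.2
scene [[0.595, 0.303], [0.557, 0.152], [0.414, 0.188], [0.455, 0.338]] [0.5053 0.2453] side lens [np.float64(0.144), np.float64(0.156), np.float64(0.148), np.float64(0.156)] x-yaw from front-back 75.4 from front edge -13.9
jar [ 0.723 -0.221]
pump [ 0.752 -0.088]
tray [ 0.717 -0.314]
tray2 [ 0.717 -0.531]
tumbler [0.749 0.214]
squee [0.34  0.537]
squee2 [0.582 0.476]
red [ 0.313 -0.314]
caddyend [1.721 1.231]
```

Request:
move_arm(targets="0 0 0 -1; 0 0 0 -1", gripper=87)

```text
time_s: 0.27
tcp_pos: [0.1951, 0.5933, 0.2218]
ee_rot: [[0.879, -0.476, -0.0], [-0.476, -0.879, -0.001], [0.0, 0.001, -1.0]]
wrist_force: [0.0, 0.1, 0.1]
gripper_width: 1.0
gripper_force: 0.0
```

```bash
python3 -c "
from station import *
import numpy as np
s=sense();print(s['time_s'],np.round(s['joints'],2),np.round(s['tcp_pos'],4),np.degrees(np.arctan2(s['ee_rot'][1][0],s['ee_rot'][0][0])))"
```

```text
0.2667 [ 8.661e+01  2.208e+01  4.100e-01 -2.000e-02 -6.841e+01 -2.505e+01] [0.1951 0.5933 0.2218] -28.450765104450525
```

Request:
move_arm(targets="0.43 -1 0 0.25; 0.43 -1 0 0.25; 0.43 -1 0 0.25; 0.43 -1 0 0.25; 0.43 -1 0 0.25; 0.43 -1 0 0.25; 0.43 -1 0 0.25; 0.43 -1 0 0.25; 0.43 -1 0 0.25; 0.43 -1 0 0.25")

```text
time_s: 1.1
tcp_pos: [0.3029, 0.3421, 0.2223]
ee_rot: [[0.963, -0.27, -0.0], [-0.27, -0.963, -0.001], [-0.0, 0.001, -1.0]]
wrist_force: [0.6, 0.1, -0.7]
gripper_width: 0.997
gripper_force: 0.0
```

Request:
move_arm(targets="0.43 -1 0 0.25; 0.43 -1 0 0.25; 0.43 -1 0 0.25; 0.43 -1 0 0.25; 0.43 -1 0 0.25; 0.43 -1 0 0.25; 0.43 -1 0 0.25; 0.43 -1 0 0.25; 0.43 -1 0 0.25; 0.43 -1 0 0.25")

```text
time_s: 1.93
tcp_pos: [0.4103, 0.0923, 0.2224]
ee_rot: [[0.998, -0.055, -0.0], [-0.055, -0.998, 0.0], [-0.0, 0.0, -1.0]]
wrist_force: [0.1, 0.3, 1.0]
gripper_width: 1.002
gripper_force: 0.0
```

Request:
move_arm(targets="0.43 -1 0 0.25; 0.43 -1 0 0.25; 0.43 -1 0 0.25; 0.43 -1 0 0.25; 0.43 -1 0 0.25; 0.43 -1 0 0.25; 0.43 -1 0 0.25; 0.43 -1 0 0.25; 0.43 -1 0 0.25; 0.43 -1 0 0.25")

```text
time_s: 2.77
tcp_pos: [0.5178, -0.1576, 0.2221]
ee_rot: [[0.987, 0.162, -0.001], [0.162, -0.987, 0.0], [-0.001, -0.0, -1.0]]
wrist_force: [1.1, 0.1, -0.3]
gripper_width: 1.002
gripper_force: 0.0
```

Request:
move_arm(targets="0.43 -1 -0.4 0.25; 0.43 -1 -0.4 0.25; 0.43 -1 -0.4 0.25; 0.43 -1 -0.4 0.25; 0.43 -1 -0.4 0.25; 0 0 0 0; 0 0 0 0")

```text
time_s: 3.35
tcp_pos: [0.5708, -0.2822, 0.1704]
ee_rot: [[0.964, 0.266, -0.004], [0.266, -0.964, 0.001], [-0.003, -0.002, -1.0]]
wrist_force: [0.0, 0.2, 0.6]
gripper_width: 1.002
gripper_force: 0.0
```

```bash
cat >> h.py <<'E'
def wristcap():
    from station import sense,capture
    s=sense(); c=capture('wrist'); T=np.eye(4); T[:3,:3]=s['ee_rot']; T[:3,3]=s['tcp_pos']
    c['world_from_camera']=T@np.array(c['hand_eye']); return s,c
def yaw(s): return np.degrees(np.arctan2(s['ee_rot'][1][0],s['ee_rot'][0][0]))
def blobs(c,zs={'blue':.016,'orange':.023}):
    h=cv2.cvtColor(c['image'],cv2.COLOR_BGR2HSV)
    for nm,lo,hi in(('blue',(100,150,60),(125,255,255)),('orange',(5,150,100),(16,255,255))):
        for k in cv2.findContours(cv2.inRange(h,lo,hi),0,1)[0]:
            if cv2.contourArea(k)>25:
                r=cv2.minAreaRect(k); print(nm,np.round(cv2.boundingRect(k)),cv2.contourArea(k),onz(c,cv2.boxPoints(r),zs[nm])[:,:2].round(4).tolist(),'c',onz(c,[r[0]],zs[nm])[0,:2].round(4))
E
python3 - <<'E'
from h import *
s,c=wristcap(); print(s['time_s'],np.round(s['tcp_pos'],4),yaw(s),np.round(s['joints'],1))
cv2.imwrite('pics/w1.png',c['image']); blobs(c)
print(np.round(c['world_from_camera'],3).tolist())
E
```

```text
3.35 [ 0.5708 -0.2822  0.1704] 15.39764075704433 [-11.8  25.5  -1.9  -0.  -62.9 117.2]
blue [236 203  39  17] 293.0 [[0.5376, -0.274], [0.5555, -0.3118], [0.5408, -0.3189], [0.5225, -0.2806]] c [ 0.5392 -0.2964]
blue [494 187  18  39] 342.0 [[0.6353, -0.5346], [0.6407, -0.5541], [0.6013, -0.5753], [0.596, -0.555]] c [ 0.6186 -0.5544]
blue [260 161  15  37] 309.0 [[0.5939, -0.2858], [0.5976, -0.2994], [0.5617, -0.31], [0.5578, -0.2961]] c [ 0.578  -0.2977]
orange [246 283  20  29] 524.0 [[0.4614, -0.3073], [0.4669, -0.3274], [0.4324, -0.3374], [0.4266, -0.3167]] c [ 0.4471 -0.3221]
orange [245 221  21  33] 638.0 [[0.5308, -0.2875], [0.5363, -0.3074], [0.5016, -0.3174], [0.4959, -0.2969]] c [ 0.5164 -0.3022]
[[0.266, 0.93, 0.253, 0.641], [-0.964, 0.257, 0.068, -0.265], [-0.001, -0.262, 0.965, 0.332], [0.0, 0.0, 0.0, 1.0]]
```

View pics/w1.png

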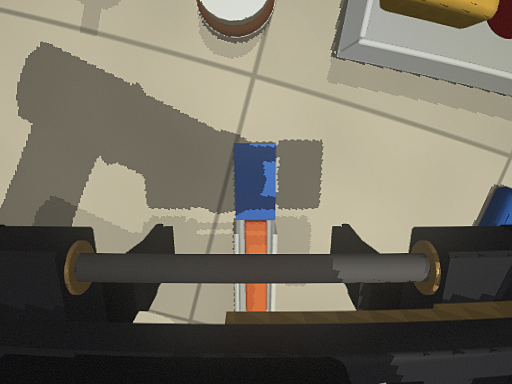

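The wrist view shows the blade with corners at (234,142), (276,144), (274,220) and (234,218), partly shadowed, and the handle behind the gripper bar.

Run:
```python
from h import *
s,c=wristcap()
h=cv2.cvtColor(c['image'],cv2.COLOR_BGR2HSV); m=cv2.inRange(h,(100,130,25),(128,255,255)); m[:,:200]=0;m[:,330:]=0
k=max(cv2.findContours(m,0,1)[0],key=cv2.contourArea); r=cv2.minAreaRect(k); print(cv2.boundingRect(k))
P=onz(c,cv2.boxPoints(r),.016)[:,:2]; print(P.round(4).tolist(),P.mean(0)); 
for i in range(4): v=P[i]-P[i-1]; print(np.linalg.norm(v),np.degrees(np.arctan2(v[1],v[0])))
```

```text
(235, 144, 41, 76)
[[0.6039, -0.2566], [0.6146, -0.2949], [0.539, -0.3174], [0.5277, -0.2766]] [ 0.57131618 -0.28637564]
0.07879393950804664 14.742897564805926
0.03975174370354825 -74.45830991548641
0.078805468445169 -163.4182666634491
0.04228063139115104 105.53328369492777
```

Request:
move_arm(targets="0 -0.17 -0.9 0; 0 0 -1 0; 0 0 -1 0; 0 0 -1 0; 0 0 -1 0; 0 0 -0.8 0; 0 0 -0.5 0; 0 0 -0.4 0; 0 0 0 0; 0 0 0 0")

```text
time_s: 4.28
tcp_pos: [0.5721, -0.2854, 0.0083]
ee_rot: [[0.963, 0.269, 0.001], [0.269, -0.963, -0.0], [0.001, 0.001, -1.0]]
wrist_force: [0.5, -0.3, 0.1]
gripper_width: 0.999
gripper_force: 0.0
```

Request:
move_arm(targets="0 0 0 0; 0 0 0 0; 0 0 0 0; 0 0 0 0; 0 0 0 0; 0 0 0 0", gripper=30)

```text
time_s: 4.78
tcp_pos: [0.5716, -0.2856, 0.0078]
ee_rot: [[0.963, 0.268, 0.0], [0.268, -0.963, -0.0], [0.0, 0.0, -1.0]]
wrist_force: [0.1, -0.3, 0.1]
gripper_width: 0.633
gripper_force: 0.0
```

Request:
move_arm(targets="0 0 -0.1 0; 0 0 0 0; 0 0 0 0; 0 0 0 0; 0 0 0 0; 0 0 0 0", gripper=10)

```text
time_s: 5.28
tcp_pos: [0.5714, -0.2855, 0.0049]
ee_rot: [[0.963, 0.268, -0.0], [0.268, -0.963, 0.0], [-0.0, -0.0, -1.0]]
wrist_force: [-0.8, 0.1, 0.2]
gripper_width: 0.475
gripper_force: 30.0
```

Request:
move_arm(targets="0 0 0.1 0; 0.4 0.11 0 0; 0.8 0.22 0.1 0; 0.4 0.11 0.3 0; 0 0 0.7 0; 0 0 0.8 0; 0 0 0.8 0; 0 0 0.7 0; 0 0 0 0")

```text
time_s: 6.03
tcp_pos: [0.615, -0.2752, 0.0974]
ee_rot: [[0.963, 0.269, 0.009], [0.269, -0.963, -0.003], [0.008, 0.005, -1.0]]
wrist_force: [1.3, -0.8, 0.3]
gripper_width: 0.472
gripper_force: 30.0
```

Run:
```python
from h import *
from station import *
s=sense(); print(np.round(s['tcp_pos'],4),s['gripper_width'],s['gripper_force'])
c=capture('scene'); cv2.imwrite('pics/s2.png',cv2.resize(c['image'][150:310,100:300],None,fx=3,fy=3))
```

```text
[ 0.615  -0.2752  0.0974] 0.4724928303029366 30.00008136034012
```

View pics/s2.png

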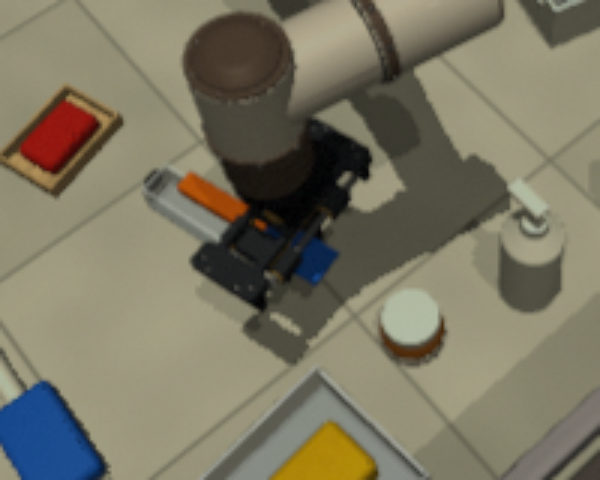

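The crop shows the scraper held level by its blade at (315,260), with the handle clear above the caddy at (210,195). Carry it to the area in front of the box.

Request:
move_arm(targets="-0.46 0.93 0 0.86; -0.46 0.93 0 0.86; -0.46 0.93 0 0.86; -0.46 0.93 0 0.86; -0.46 0.93 0 0.86; -0.46 0.93 0 0.86; -0.46 0.93 0 0.86; -0.46 0.93 0 0.86; -0.46 0.93 0 0.86; -0.46 0.93 0 0.86")

```text
time_s: 6.92
tcp_pos: [0.4953, -0.041, 0.0914]
ee_rot: [[0.519, 0.855, -0.002], [0.855, -0.519, -0.0], [-0.001, -0.002, -1.0]]
wrist_force: [0.7, 0.3, 0.1]
gripper_width: 0.473
gripper_force: 30.0
```

Request:
move_arm(targets="-0.46 0.93 0 0.86; -0.46 0.93 0 0.86; -0.46 0.93 0 0.86; -0.46 0.93 0 0.86; 0 0 -0.8 0; 0 0 -0.8 0; 0 0 -0.8 0; 0 0 0 0; 0 0 0 0")

```text
time_s: 7.67
tcp_pos: [0.4496, 0.0506, 0.0314]
ee_rot: [[0.246, 0.969, -0.004], [0.969, -0.246, -0.002], [-0.003, -0.003, -1.0]]
wrist_force: [-0.1, 0.2, -1.0]
gripper_width: 0.472
gripper_force: 30.0
```

Run:
```python
from h import *
from station import *
s=sense(); print(np.round(s['tcp_pos'],4),yaw(s),np.round(s['joints'],1))
c=capture('scene'); cv2.imwrite('pics/s3.png',cv2.resize(c['image'][90:240,170:370],None,fx=4,fy=4))
```

```text
[0.4496 0.0506 0.0314] 75.7523524049154 [ 27.1  20.1 -36.8   0.  -33.3 138.6]
```

View pics/s3.png

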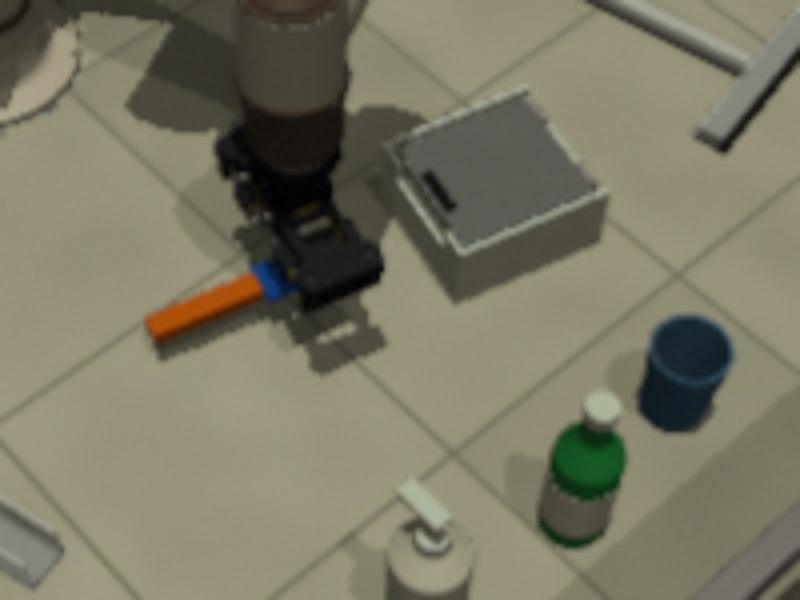

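The crop shows the scraper held level, handle tail at (155,330), close in front of the box at (500,190). Lower it and release.

Request:
move_arm(targets="0 0 -0.5 0; 0 0 -0.4 0; 0 0 -0.2 0; 0 0 0 0; 0 0 0 0")

```text
time_s: 8.13
tcp_pos: [0.4511, 0.0511, 0.0057]
ee_rot: [[0.246, 0.969, 0.001], [0.969, -0.246, 0.0], [0.001, 0.001, -1.0]]
wrist_force: [-0.4, -0.3, -0.3]
gripper_width: 0.474
gripper_force: 30.0
```

Request:
move_arm(targets="0 0 0 0; 0 0 0 0; 0 0 0 0; 0 0 0 0; 0 0 0 0; 0 0 0 0", gripper=80)

```text
time_s: 8.63
tcp_pos: [0.4506, 0.051, 0.0052]
ee_rot: [[0.246, 0.969, 0.0], [0.969, -0.246, 0.0], [0.0, 0.0, -1.0]]
wrist_force: [-0.2, 0.4, 0.1]
gripper_width: 0.844
gripper_force: 0.0
```

Request:
move_arm(targets="0 0 0.8 0; 0 0 1 0; 0 0 1 0; 0 0 1 0; 0 0 1 0; 0 0 1 0; -0.4 -1 0 0; -0.4 -1 0 0; -0.4 -1 0 0; 0 0 0 0")

```text
time_s: 9.47
tcp_pos: [0.4177, -0.0266, 0.1498]
ee_rot: [[0.249, 0.968, -0.002], [0.968, -0.249, -0.0], [-0.001, -0.002, -1.0]]
wrist_force: [0.5, -0.8, -0.2]
gripper_width: 0.919
gripper_force: 0.0
```

Run:
```python
from h import *
from station import *
s,c=wristcap(); print(s['time_s'],np.round(s['tcp_pos'],4),yaw(s),np.round(s['joints'],1))
cv2.imwrite('pics/w4.png',c['image']); pickle.dump(c,open('w4.pkl','wb'))
blobs(c,{'blue':.011,'orange':.018})
d=capture('scene');blobs(d,{'blue':.011,'orange':.018})
d=capture('top');blobs(d,{'blue':.011,'orange':.018})
```

```text
9.4667 [ 0.4177 -0.0266  0.1498] 75.55651962489401 [ 18.8   6.1 -33.   -0.  -51.1 146.8]
blue [245  51  46  85] 99.5 [[0.4432, 0.0912], [0.4818, 0.0814], [0.4653, 0.0092], [0.4245, 0.0196]] c [0.4539 0.0512]
orange [254 142  25 109] 2347.5 [[0.4039, -0.0921], [0.4321, 0.012], [0.4531, 0.0063], [0.4269, -0.0985]] c [ 0.4296 -0.0407]
blue [ 96 277  38  43] 842.0 [[0.5104, -0.614], [0.5144, -0.5428], [0.637, -0.5455], [0.6308, -0.6137]] c [ 0.5744 -0.5794]
blue [234 155  22  15] 156.5 [[0.4246, 0.0192], [0.4409, 0.0957], [0.4808, 0.0802], [0.4642, 0.0051]] c [0.4527 0.0497]
orange [208 169  15  10] 64.5 [[0.4042, -0.0913], [0.4186, -0.0382], [0.4416, -0.0469], [0.427, -0.0995]] c [ 0.4228 -0.0691]
blue [364 175  16  25] 295.5 [[0.6347, -0.5517], [0.6375, -0.6159], [0.5244, -0.6125], [0.5219, -0.5492]] c [ 0.5792 -0.5822]
orange [260 228   9   5] 25.5 [[0.427, -0.0614], [0.4246, -0.0964], [0.4071, -0.095], [0.4095, -0.0601]] c [ 0.417  -0.0782]
```

View pics/w4.png

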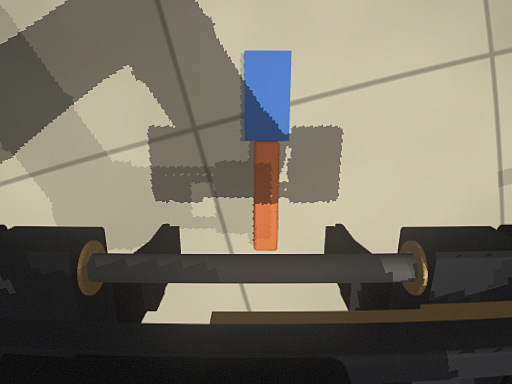

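The picture shows the scraper flat on the bench and released: blade (244–291, 51–141), handle down to (265,250). I'll take the handle about 25 mm behind the root.

Request:
move_arm(targets="0.74 0.46 -0.5 0; 0 0 -0.8 0; 0 0 -1 0; 0 0 -1 0; 0 0 -1 0; 0 0 -0.8 0; 0 0 -0.5 0; 0 0 -0.25 0; 0 0 0 0; 0 0 0 0")

```text
time_s: 10.45
tcp_pos: [0.4396, -0.012, 0.0039]
ee_rot: [[0.245, 0.969, 0.0], [0.969, -0.245, -0.0], [-0.0, 0.0, -1.0]]
wrist_force: [-0.3, 0.4, 0.8]
gripper_width: 0.919
gripper_force: 0.0
```

Request:
move_arm(targets="0 0 0 0; 0 0 0 0; 0 0 0 0; 0 0 0 0; 0 0 0 0; 0 0 0 0; 0 0 0 0; 0 0 0 0; 0 0 0 0; 0 0 0 0", gripper=5)

```text
time_s: 11.28
tcp_pos: [0.4388, -0.0126, 0.0037]
ee_rot: [[0.246, 0.969, -0.0], [0.969, -0.246, -0.0], [-0.0, -0.0, -1.0]]
wrist_force: [-0.4, -0.1, 0.2]
gripper_width: 0.274
gripper_force: 29.8
```

Request:
move_arm(targets="0 0 0 0; 0 0 0 0; 0 0 0 0")

```text
time_s: 11.53
tcp_pos: [0.4388, -0.0126, 0.0037]
ee_rot: [[0.246, 0.969, -0.0], [0.969, -0.246, -0.0], [-0.0, -0.0, -1.0]]
wrist_force: [-1.1, -0.1, 0.9]
gripper_width: 0.272
gripper_force: 29.8
```

Request:
move_arm(targets="0 0 0.5 0; 0 0 1 0; 0 0 1 0; 0 0 1 0; 0 0 1 0; 0 0 0.5 0; 0 0 0 0; 0 0 0 0")

```text
time_s: 12.2
tcp_pos: [0.439, -0.0124, 0.129]
ee_rot: [[0.247, 0.969, 0.001], [0.969, -0.247, 0.001], [0.001, 0.001, -1.0]]
wrist_force: [-0.5, -0.0, -2.0]
gripper_width: 0.271
gripper_force: 29.8
```

Run:
```python
from h import *
from station import *
s,c=wristcap(); print(s['time_s'],np.round(s['tcp_pos'],4),yaw(s),np.round(s['joints'],1),s['gripper_force'])
cv2.imwrite('pics/w5.png',cv2.resize(c['image'],None,fx=1.5,fy=1.5)); pickle.dump(c,open('w5.pkl','wb'))
d={n:capture(n) for n in('scene','top')}; pickle.dump(d,open('c5.pkl','wb'))
```

```text
12.2 [ 0.439  -0.0124  0.129 ] 75.72388193718777 [ 19.7   9.7 -32.3  -0.  -48.  146. ] 29.770884811878204
```

View pics/w5.png

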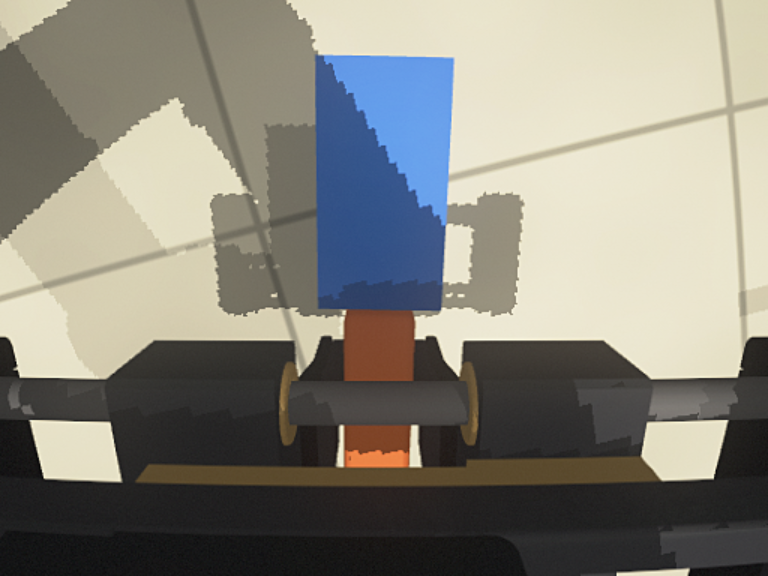

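The view shows the blade held straight, corners about (316,55), (453,58), (441,310) and (318,310) in the enlarged picture, with the box not yet in view. I'll go up and forward to measure the box front from above.

Request:
move_arm(targets="0 0 1 0; 0 0 1 0; 0 0 1 0; 0.24 0.93 0 0; 0.24 0.93 0 0; 0.24 0.93 0 0; 0.24 0.93 0 0; 0.24 0.93 0 0; 0 0 0 0; 0 0 0 0")

```text
time_s: 13.18
tcp_pos: [0.4686, 0.1043, 0.2021]
ee_rot: [[0.245, 0.97, -0.003], [0.97, -0.245, -0.002], [-0.002, -0.003, -1.0]]
wrist_force: [-0.2, 0.3, -1.1]
gripper_width: 0.266
gripper_force: 29.8
```

Run:
```python
from h import *
from station import *
s,c=wristcap(); print(s['time_s'],np.round(s['tcp_pos'],4),yaw(s),np.round(s['joints'],1),s['gripper_force'])
cv2.imwrite('pics/w6.png',cv2.resize(c['image'],None,fx=1.5,fy=1.5)); pickle.dump(c,open('w6.pkl','wb'))
```

```text
13.1833 [0.4686 0.1043 0.2021] 75.83302346758141 [ 32.    9.  -20.9  -0.  -60.3 133.9] 29.770971536636353
```

View pics/w6.png

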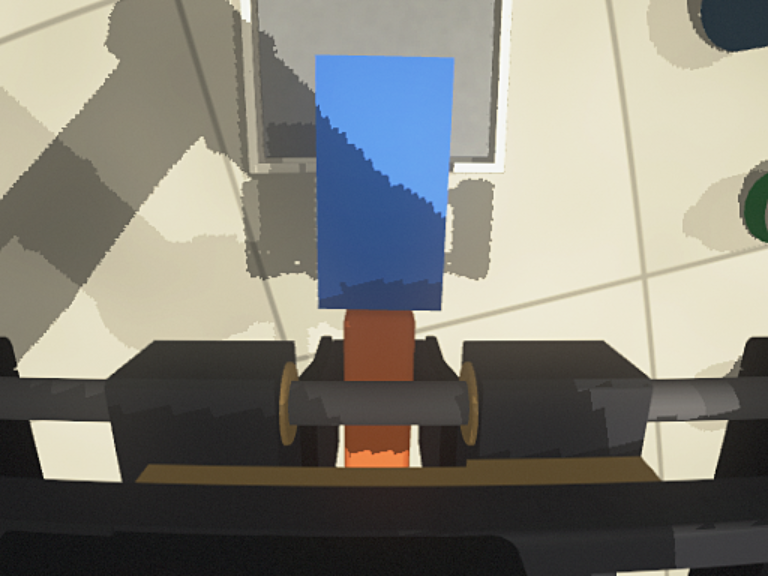

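The box's front top corners are at (250,173) and (503,173), its sides reach the frame top at (241,0) and (513,0), and the blade tip corners are at (316,55) and (453,58).

Run:
```python
from h import *
c=pickle.load(open('w6.pkl','rb'))
P=onz(c,np.array([(250,173),(503,173),(241,0),(513,0)])/1.5,.078)[:,:2]
B=onz(c,np.array([(316,55),(453,58),(441,310),(318,310)])/1.5,.2092)[:,:2]
a=lambda v:np.degrees(np.arctan2(v[1],v[0])).round(2)
print(P.round(4).tolist(),'width',np.linalg.norm(P[1]-P[0]),'back-width',np.linalg.norm(P[3]-P[2]),'front dir+90',a(P[1]-P[0])+90,a(P[2]-P[0]),a(P[3]-P[1]),'slot',(P[0]+P[1])/2)
t=B[:2].mean(0);r=B[2:].mean(0);print(B.round(4).tolist(),'tip',t,'root',r,np.linalg.norm(t-r),a(t-r),np.linalg.norm(B[0]-B[1]))
th=np.radians(76);u=np.array([np.cos(th),np.sin(th)]);n=np.array([-u[1],u[0]]);m=(P[0]+P[1])/2
print('gap along',(m-t)@u,'lateral',(m-t)@n)
```

```text
[[0.413, 0.1852], [0.5571, 0.149], [0.4358, 0.2761], [0.5806, 0.2396]] width 0.14859299578637583 back-width 0.14928837442567353 front dir+90 75.88 75.89 75.47 slot [0.48503131 0.16708008]
[[0.477, 0.2075], [0.5169, 0.1967], [0.4963, 0.1198], [0.4557, 0.13]] tip [0.4969316  0.20209579] root [0.47600133 0.12488854] 0.07999396915238119 74.83 0.04134604919646124
gap along -0.03685453312286265 lateral 0.003075739248106354
```

Request:
move_arm(targets="-0.25 -0.7 0 0; -0.2 -0.7 0 0; -0.18 -0.6 0 0; 0 0 -1 0; 0 0 -1 0; 0 0 -1 0; 0 0 -1 0; 0 0 -1 0; 0 0 -0.6 0; 0 0 -0.2 0")

```text
time_s: 14.07
tcp_pos: [0.4508, 0.0518, 0.0561]
ee_rot: [[0.248, 0.969, -0.006], [0.969, -0.248, -0.003], [-0.004, -0.005, -1.0]]
wrist_force: [0.4, -0.5, -0.5]
gripper_width: 0.271
gripper_force: 29.8
```

Request:
move_arm(targets="0 0 0 0; 0 0 0 0; 0 0 0 0")

```text
time_s: 14.32
tcp_pos: [0.4541, 0.0538, 0.0599]
ee_rot: [[0.246, 0.969, 0.002], [0.969, -0.246, 0.001], [0.001, 0.002, -1.0]]
wrist_force: [0.4, 0.2, -1.1]
gripper_width: 0.274
gripper_force: 29.8
```

Run:
```python
from h import *
from station import *
s=sense(); p=np.array(s['tcp_pos']); print(s['time_s'],p.round(4),yaw(s))
u=np.array([.245,.9695]); t=p[:2]+u*.102; v=np.array([.485,.1671])-t
print('gap',v@u,'lat',v@np.array([-u[1],u[0]]))
d=capture('scene'); im=d['image']; cv2.imwrite('pics/s7.png',cv2.resize(im[100:200,210:340],None,fx=6,fy=6,interpolation=cv2.INTER_CUBIC))
```

```text
14.3167 [0.4541 0.0538 0.0599] 75.73765290288026
gap 0.015429536731522588 lat -0.002187905194689687
```

View pics/s7.png

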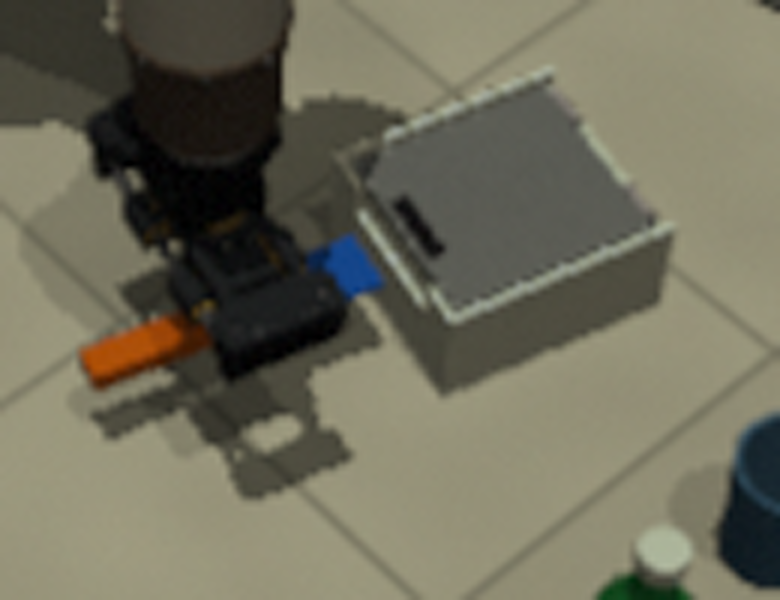

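The blade (345,265) is lined up level with the slot lip at (395,260). Trim the height and insert about 40 mm.

Request:
move_arm(targets="0 0 -0.16 0; 0 0 0 0; 0 0 0 0")

```text
time_s: 14.62
tcp_pos: [0.4533, 0.0537, 0.055]
ee_rot: [[0.246, 0.969, 0.0], [0.969, -0.246, 0.0], [0.0, 0.0, -1.0]]
wrist_force: [-0.5, -0.7, -1.5]
gripper_width: 0.27
gripper_force: 29.8
```

Request:
move_arm(targets="0.05 0.2 0 0; 0.05 0.2 0 0; 0.05 0.2 0 0; 0.05 0.2 0 0; 0.05 0.2 0 0; 0.05 0.2 0 0; 0.05 0.2 0 0; 0.05 0.2 0 0; 0 0 0 0; 0 0 0 0")

```text
time_s: 15.45
tcp_pos: [0.4633, 0.094, 0.0548]
ee_rot: [[0.246, 0.969, -0.0], [0.969, -0.246, -0.0], [-0.0, -0.0, -1.0]]
wrist_force: [-0.9, -0.3, -0.5]
gripper_width: 0.272
gripper_force: 29.8
```

Run:
```python
import numpy as np
th=np.linspace(0,1.7,35);r=124.5
x=r*(1-np.cos(th))-4*np.sin(th);z=r*np.sin(th)+4*(1-np.cos(th))
for i in range(1,35): print(round(th[i],2),'%.2f %.2f %.2f'%(.245*(x[i]-x[i-1])/25,.9695*(x[i]-x[i-1])/25,(z[i]-z[i-1])/25),x[i].round(1),z[i].round(1))
```

```text
0.05 -0.00 -0.00 0.25 -0.0 6.2
0.1 0.00 0.01 0.25 0.2 12.4
0.15 0.01 0.02 0.25 0.8 18.6
0.2 0.01 0.03 0.25 1.7 24.8
0.25 0.01 0.05 0.24 2.9 30.9
0.3 0.01 0.06 0.24 4.4 37.0
0.35 0.02 0.07 0.24 6.2 42.9
0.4 0.02 0.08 0.23 8.3 48.8
0.45 0.02 0.09 0.23 10.7 54.6
0.5 0.03 0.10 0.23 13.3 60.2
0.55 0.03 0.11 0.22 16.3 65.7
0.6 0.03 0.12 0.21 19.5 71.0
0.65 0.03 0.13 0.21 23.0 76.2
0.7 0.04 0.14 0.20 26.7 81.1
0.75 0.04 0.15 0.19 30.7 85.9
0.8 0.04 0.16 0.18 34.9 90.5
0.85 0.04 0.17 0.17 39.3 94.9
0.9 0.05 0.18 0.17 44.0 99.0
0.95 0.05 0.19 0.16 48.8 102.9
1.0 0.05 0.20 0.15 53.9 106.6
1.05 0.05 0.20 0.14 59.1 110.0
1.1 0.05 0.21 0.13 64.5 113.1
1.15 0.05 0.21 0.11 70.0 116.0
1.2 0.06 0.22 0.10 75.7 118.6
1.25 0.06 0.22 0.09 81.4 120.9
1.3 0.06 0.23 0.08 87.3 122.9
1.35 0.06 0.23 0.07 93.3 124.6
1.4 0.06 0.24 0.06 99.4 126.0
1.45 0.06 0.24 0.04 105.5 127.1
1.5 0.06 0.24 0.03 111.7 127.9
1.55 0.06 0.24 0.02 117.9 128.4
1.6 0.06 0.24 0.01 124.1 128.6
1.65 0.06 0.24 -0.01 130.4 128.4
1.7 0.06 0.24 -0.02 136.6 128.0
```

Request:
move_arm(targets="0 0 0.1 0; 0 0 0.1 0; 0 0 0.2 0; 0 0 0.2 0; 0 0 0.2 0; 0 0 0.2 0; 0 0 0.2 0; 0 0 0.2 0; 0 0 0 0; 0 0 0 0")

```text
time_s: 16.28
tcp_pos: [0.4635, 0.0938, 0.0903]
ee_rot: [[0.246, 0.969, 0.001], [0.969, -0.246, 0.001], [0.001, 0.001, -1.0]]
wrist_force: [-0.0, -0.5, -2.0]
gripper_width: 0.269
gripper_force: 29.8
```

```bash
cat >> h.py <<'E'
def bladebox(c):
    h=cv2.cvtColor(c['image'],cv2.COLOR_BGR2HSV); m=cv2.inRange(h,(100,120,25),(128,255,255)); m[:,:150]=0;m[:,360:]=0
    k=max(cv2.findContours(m,0,1)[0],key=cv2.contourArea); return cv2.boundingRect(k),cv2.boxPoints(cv2.minAreaRect(k)).round(1).tolist()
E
python3 - <<'E'
from h import *
print(bladebox(pickle.load(open('w6.pkl','rb'))))
s,c=wristcap(); print(s['time_s'],bladebox(c)); pickle.dump(c,open('w8.pkl','wb'))
from station import *
d=capture('scene'); a=d['image'][90:200,210:340]; cv2.imwrite('pics/s8.png',np.hstack([cv2.resize(a,(400,338),interpolation=cv2.INTER_CUBIC),cv2.resize(c['image'],(400,338))]))
E
```

```text
((210, 37, 93, 170), [[207.0, 204.8000030517578], [210.0, 36.20000076293945], [302.1000061035156, 37.79999923706055], [299.1000061035156, 206.39999389648438]])
16.2833 ((210, 66, 91, 141), [[210.0, 66.0], [300.0, 66.0], [300.0, 206.0], [210.0, 206.0]])
```

View pics/s8.png

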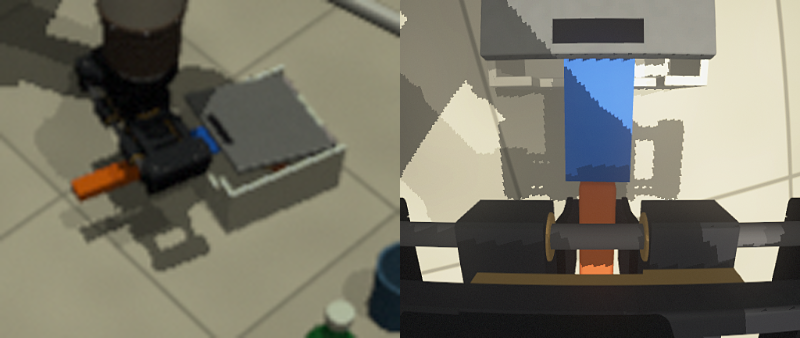

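The cover is lifting: in the wrist view its edge lies across the blade at the row-58 level, and the blade is still straight. Continue along the hinge arc.

Request:
move_arm(targets="0.02 0.09 0.24 0; 0.03 0.1 0.24 0; 0.03 0.1 0.23 0; 0.02 0.09 0.23 0; 0.03 0.1 0.23 0; 0.03 0.11 0.22 0; 0.03 0.12 0.21 0; 0.03 0.13 0.21 0; 0.04 0.14 0.2 0; 0.04 0.15 0.19 0")

```text
time_s: 17.22
tcp_pos: [0.4708, 0.1223, 0.1454]
ee_rot: [[0.246, 0.969, 0.0], [0.969, -0.246, 0.0], [0.0, -0.0, -1.0]]
wrist_force: [-0.8, -1.2, -1.3]
gripper_width: 0.272
gripper_force: 29.8
```

Run:
```python
from h import *
s,c=wristcap(); print(s['time_s'],np.round(s['tcp_pos'],4),np.round(s['wrist_force'],1),bladebox(c))
h=cv2.cvtColor(c['image'],cv2.COLOR_BGR2HSV); print(h[0:120:6,255].tolist())
```

```text
17.2167 [0.4708 0.1223 0.1454] [-0.8 -1.2 -1.3] ((210, 61, 90, 145), [[210.0, 61.0], [299.0, 61.0], [299.0, 205.0], [210.0, 205.0]])
[[30, 17, 134], [23, 17, 134], [27, 17, 134], [27, 18, 142], [143, 21, 49], [138, 25, 52], [130, 29, 53], [34, 13, 133], [18, 10, 132], [30, 8, 128], [23, 15, 132], [107, 148, 236], [107, 145, 236], [107, 147, 236], [107, 147, 236], [107, 145, 237], [107, 146, 236], [106, 145, 237], [107, 145, 237], [107, 144, 237]]
```

Request:
move_arm(targets="0.04 0.16 0.18 0; 0.04 0.17 0.17 0; 0.05 0.18 0.17 0; 0.05 0.19 0.16 0; 0.05 0.2 0.15 0; 0.05 0.2 0.14 0; 0.05 0.21 0.13 0; 0.05 0.21 0.11 0; 0.06 0.22 0.1 0; 0.06 0.22 0.09 0")

```text
time_s: 18.1
tcp_pos: [0.4835, 0.1716, 0.1802]
ee_rot: [[0.246, 0.969, 0.0], [0.969, -0.246, 0.0], [0.0, 0.0, -1.0]]
wrist_force: [0.3, -1.7, -1.0]
gripper_width: 0.273
gripper_force: 29.8
```

Request:
move_arm(targets="0.06 0.23 0.08 0; 0.06 0.23 0.07 0; 0.06 0.24 0.06 0; 0.06 0.24 0.04 0; 0.06 0.24 0.03 0; 0.06 0.24 0.02 0; 0.06 0.24 0.01 0; 0.06 0.24 0 0; 0.06 0.24 0 0; 0 0 0 0")

```text
time_s: 18.93
tcp_pos: [0.4972, 0.2258, 0.1873]
ee_rot: [[0.246, 0.969, 0.001], [0.969, -0.246, 0.001], [0.001, 0.0, -1.0]]
wrist_force: [-0.0, 0.4, -0.4]
gripper_width: 0.27
gripper_force: 29.8
```

Run:
```python
from h import *
from station import *
s,c=wristcap(); print(s['time_s'],np.round(s['tcp_pos'],4),np.round(s['wrist_force'],1),s['gripper_force'],bladebox(c))
d=capture('scene'); a=d['image'][60:190,200:350]; cv2.imwrite('pics/s9.png',np.hstack([cv2.resize(a,(400,338),interpolation=cv2.INTER_CUBIC),cv2.resize(c['image'],(400,338))]))
```

```text
18.9333 [0.4972 0.2258 0.1873] [-0.   0.4 -0.4] 29.83091801404953 ((209, 37, 93, 166), [[205.0, 199.89999389648438], [209.0, 35.79999923706055], [301.3999938964844, 38.0], [297.3999938964844, 202.10000610351562]])
```

View pics/s9.png

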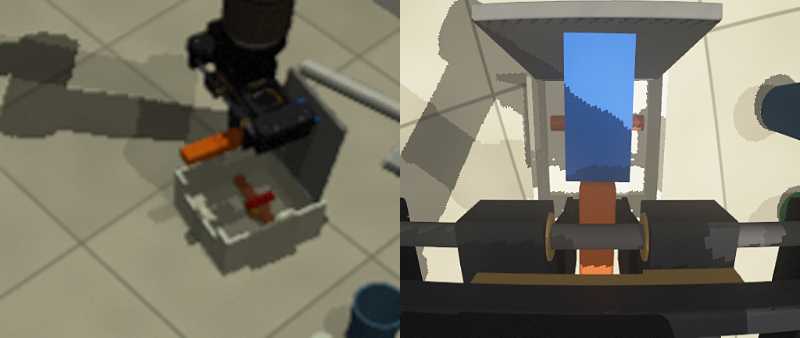

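The cover stands open and upright (left panel (320,130)), and the blade is still straight in the grip. Retreat straight back, then lay the scraper down where it was before.

Request:
move_arm(targets="-0.1 -0.4 0 0; -0.23 -0.9 0 0; -0.24 -0.97 0 0; -0.24 -0.97 0 0; -0.24 -0.97 0 0; -0.24 -0.97 0 0; -0.24 -0.97 0 0; -0.24 -0.97 0 0; -0.24 -0.97 0 0; -0.24 -0.97 0 0")

```text
time_s: 19.87
tcp_pos: [0.4395, -0.0038, 0.1878]
ee_rot: [[0.247, 0.969, 0.001], [0.969, -0.247, 0.0], [0.001, 0.001, -1.0]]
wrist_force: [0.5, 0.1, -1.0]
gripper_width: 0.273
gripper_force: 29.8
```

Request:
move_arm(targets="-0.24 -0.97 0 0; -0.1 -0.4 0 0; 0 0 -1 0; 0 0 -1 0; 0 0 -1 0; 0 0 -1 0; 0 0 -1 0; 0 0 -1 0; 0 0 -0.6 0; 0 0 0 0")

```text
time_s: 20.7
tcp_pos: [0.4297, -0.037, 0.02]
ee_rot: [[0.247, 0.969, -0.006], [0.969, -0.247, -0.002], [-0.003, -0.006, -1.0]]
wrist_force: [-0.3, -1.0, -0.2]
gripper_width: 0.275
gripper_force: 29.8
```

Request:
move_arm(targets="0 0 0 0; 0 0 0 0; 0 0 0 0")

```text
time_s: 20.95
tcp_pos: [0.4332, -0.036, 0.0238]
ee_rot: [[0.246, 0.969, 0.003], [0.969, -0.246, 0.001], [0.002, 0.003, -1.0]]
wrist_force: [0.1, 0.3, -0.3]
gripper_width: 0.276
gripper_force: 29.8
```

Request:
move_arm(targets="0 0 -0.3 0; 0 0 -0.25 0; 0 0 -0.1 0; 0 0 -0.05 0; 0 0 0 0; 0 0 0 0; 0 0 0 0")

```text
time_s: 21.53
tcp_pos: [0.4321, -0.0363, 0.0051]
ee_rot: [[0.246, 0.969, 0.0], [0.969, -0.246, 0.0], [0.0, 0.0, -1.0]]
wrist_force: [-0.3, -0.2, -0.1]
gripper_width: 0.272
gripper_force: 29.8
```

Request:
move_arm(targets="0 0 -0.03 0; 0 0 0 0; 0 0 0 0; 0 0 0 0; 0 0 0 0; 0 0 0 0; 0 0 0 0; 0 0 0 0; 0 0 0 0; 0 0 0 0", gripper=80)

```text
time_s: 22.37
tcp_pos: [0.432, -0.0363, 0.0043]
ee_rot: [[0.246, 0.969, 0.0], [0.969, -0.246, 0.0], [0.0, 0.0, -1.0]]
wrist_force: [-0.1, -0.4, -0.2]
gripper_width: 0.896
gripper_force: 0.0
```

Request:
move_arm(targets="0 0 0.4 0; 0 0 0.8 0; 0 0 1 0; 0 0 1 0; 0 0 1 0; 0 0 1 0; 0 0 1 0; 0 0 0 0; 0 0 0 0; 0 0 0 0")

```text
time_s: 23.2
tcp_pos: [0.4313, -0.0364, 0.1588]
ee_rot: [[0.247, 0.969, -0.001], [0.969, -0.247, 0.0], [-0.0, -0.001, -1.0]]
wrist_force: [-0.1, -1.4, 0.2]
gripper_width: 0.917
gripper_force: 0.0
```

Run:
```python
from h import *
from station import *
s,c=wristcap(); print(s['time_s'],np.round(s['tcp_pos'],4),s['gripper_width'])
z={'blue':.011,'orange':.018}; blobs(c,z)
d={n:capture(n) for n in('scene','top')}
print('scene');blobs(d['scene'],z)
d0=pickle.load(open('c0.pkl','rb'))
q=d['top']['image'];a=d['scene']['image']
cv2.imwrite('pics/end.png',np.hstack([cv2.resize(a[60:260,170:370],(400,400),interpolation=cv2.INTER_CUBIC),cv2.resize(q[110:310,80:280],(400,400),interpolation=cv2.INTER_CUBIC)]))
for n in d:
    g=cv2.absdiff(d[n]['image'],d0[n]['image']).max(2)
    print(n,[cv2.boundingRect(k) for k in cv2.findContours((g>60).astype('uint8'),0,1)[0] if cv2.contourArea(k)>40])
```

```text
23.2 [ 0.4313 -0.0364  0.1588] 0.9171333373750861
orange [241 160  24  94] 1869.5 [[0.4022, -0.1059], [0.4296, -0.0121], [0.4505, -0.0181], [0.4249, -0.1124]] c [ 0.4273 -0.0602]
scene
blue [ 96 277  38  43] 844.5 [[0.5104, -0.614], [0.5144, -0.5428], [0.6388, -0.5456], [0.6326, -0.6137]] c [ 0.5753 -0.5794]
blue [229 159  22  14] 154.0 [[0.4218, -0.0046], [0.4435, 0.0704], [0.4806, 0.0542], [0.4588, -0.0196]] c [0.4512 0.0248]
orange [202 170  19  12] 86.0 [[0.4001, -0.1158], [0.4183, -0.0484], [0.4413, -0.057], [0.4229, -0.1237]] c [ 0.4206 -0.0864]
scene [(156, 213, 50, 37), (272, 126, 38, 26), (301, 87, 29, 50), (133, 75, 11, 13), (178, 72, 87, 120), (185, 65, 10, 11), (202, 50, 24, 15), (125, 41, 26, 22), (221, 35, 27, 19), (235, 33, 89, 42), (312, 0, 20, 18), (288, 0, 19, 24), (201, 0, 39, 25)]
top [(184, 351, 32, 33), (36, 343, 33, 34), (268, 317, 10, 21), (214, 315, 55, 60), (202, 313, 32, 37), (38, 313, 20, 24), (69, 280, 131, 104), (218, 212, 20, 30), (187, 203, 20, 30), (172, 201, 17, 28), (239, 195, 35, 57), (157, 190, 18, 37), (301, 184, 22, 41)]
```

View pics/end.png

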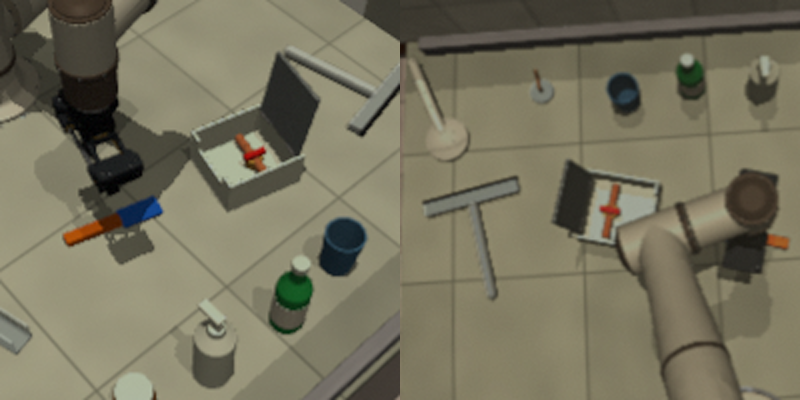

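The cover stands open past upright, the scraper lies flat and free at (115,222), and the bystanders haven't moved. I'll hand it in.

```bash
python3 -c "
from station import *
print(finish_job())"
```

```text
the job is handed in; nothing more can be done
None
```

The job is handed in: the final pictures show the cover standing open at about 1.7 rad, the scraper lying flat on the bench, let go and clear of the caddy and box, and the other things where they were; the hand-in returned no verdict.

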